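# Open the hat press heater box and reset the tripped cut-out

## Robot

A 6-joint arm with a two-finger parallel gripper is mounted at the origin on the work surface. World frame = base frame: x ahead of the robot, y to its left, z up, the work surface at z = 0. Lengths are in m, angles in rad, forces in N, time in s.
With the tool pointing down it reaches from about 0.375 to 0.9 m from the base axis. Payload 3.1 kg.
Tool frame: the origin (TCP) lies midway between the tips of the shut fingers; the grasp point (between the pads) lies 19 mm behind it; x points along the fingers, y is the direction in which the jaws open and shut, and the axes are right-handed (so a half turn about x gives the same grasp; the last joint's range is limited). The gripper opens to 87 mm and grips with 3 to 60 N. Pads are 19 mm wide; open, the fingers measure 117 mm over their backs; the gripper's body (75 mm by 190 mm) begins 51 mm behind the grasp point.
Start: joints at [-1.409, 0.527, 1.433, -0, 1.181, -0.178], TCP at [0.208, -0.589, 0.223] pointing down, gripper open.
Joint ranges: [-3.08, 3.08], [-0.75, 2.2], [0.22, 2.44], [-1.43, 4.57], [0, 2.65], [-2.85, 2.85]. Speed limits (rad/s): [2.79, 2.79, 3.14, 3.14, 3.14, 3.14].

## Interface

Orientations are given as a rotation vector (axis times angle).
In Python, from cell import r gives the robot as it stands. The module is installed in compiled form; this text tells all that it offers.
- The arm moves only by the tool step_arm, never from a script. Its argument "plan" is a list of rows, each an object with "claw": the closure, from -1 (fully open) to 1 (shut); "translation": the shift along the tool's x, y, z each as a share of 4 cm, from -1 to 1, a list of three; "rotation": the turn, a rotation vector about the tool's x, y, z each as a share of 5 degrees, from -1 to 1, a list of three. A call has 1 to 12 rows; each row shifts and turns the pose as measured when the row begins, along the tool's axes as they then stand; what a row does not reach is not made up. A row lasts 1/12 s, in which the tool goes at most 41.7 mm and 7.16 degrees, less where a joint would pass 70% of its speed; a pose out of reach is approached as far as the arm can. A call with a number of a shift or a turn outside -1 to 1 is refused whole. A call with a gripper value outside its range is refused whole. The fingers move at their own pace and stop on an object; "squeeze" is the grip in N (left out, the last holds). Time passes only in rows, so rows that do not move let the fingers close. It gives the time, the measured TCP pose, the force and the opening at its end, in the units of the state.
- r.read_state(): the state, without advancing time (a new reading comes with each control period).
- r.read_camera(name): name is "scene" or "side" or "wrist"; returns (picture, depth): 420x560x3 uint8, blue, green, red; 420x560 float32, m along the optical axis (not along the pixel's ray), 0 where there is no reading.
- r.camera_info(name): a dict with "K" (3x3 intrinsics, pixels), "R" (3x3) and "t" (3): a world point X has camera coordinates R X + t; the wrist camera has in their place "tool_from_camera" (4x4, takes a point from camera to tool coordinates, whose origin is the TCP and whose axes are the tool frame's). Camera axes: x right, y down, z forward; pixel columns grow to the right and rows downward; lengths in m; the calibration is good to about 2 mm. A picture is of the moment at which its call begins: read the wrist's pose just before it. camera_info takes no time and is no camera call.
- r.close_job(): hands the job in, once; it reports no verdict.
The state is a dict: "clock": time; "joint_positions": joint angles; "joint_velocities": joint speeds; "joint_torque": joint torques, N m; "ee_pos": TCP position; "orientation": TCP orientation; "ft_force": force on the tool from outside, world axes, zero at the start; "torque": the same for the moment, N m; "grip_width": finger opening in m.
Only numpy, scipy, OpenCV 4.12 (cv2) and the standard library are available. Lean on these libraries where they do the work, as an engineer would, in place of code of your own. Each camera call takes 0.05 s, during which the arm holds its last target. There are 200 camera calls.

## Task

The hat press's heater has tripped. First push the isolator lever right over, away from you, to off; then slide the guard in front of the grey control box fully aside to its stop, tip the loose cover plate up off its pins until it leans back on its own against the rest at the back of the box, and only then push the tripped cut-out lever inside (the one leaning towards you) right over to lean like its neighbour. Leave the box open like that, do not let the cover fall to the bench, leave the neighbouring cut-out as it is, and do not shift the other things on the bench.

Things in the scene. Friction and masses are not known exactly. Their poses are not given: they have to be found in the camera images.
- housing: Grey steel heater control box fixed to the bench, open on top under the cover; outer walls x -75 to +85, y +-95, 60 tall. Origin on the bench (z 0) below the opening's middle. Its x axis points from the guard (robot side) to the back, y along the guard's track; yaw up to 0.2 rad.
- opening (a point): Middle of the box's opening (housing x 0, y 0) at the ledges' height, z 60. The opening spans x -53 to +50, y +-89; floor at z 5. On the front ledge stand two pins, 8 dia, 10 tall, at housing x -64, y +-65.
- rest_foot (a point): Point on the back ledge (z 60) just in front of the rest, housing x 66, y 0. The rest: two round steel bars, 8 dia, at y +-50, rising from x 77, z 60 to x 115, z 180 (leaning 0.31 rad back), joined by a crossbar on top.
- track (a point): Top of the guard's aluminium track at the guard's shut position: housing x -122, y 0, z 12. The track lies on the bench, x -132 to -112, y -75 to +245, end stops 20 tall. Between track and box, below the cover's tongue, are only two 6 tall feet at y +-60.
- guard (a joint): Guard sliding on the track, in m: 0 to 0.02 in front of the cover's tongue, 0.17 fully aside at its stop (to housing +y, the robot's left). Clear upright panel 120 wide, z 12 to 72, at housing x -122; a top flange (z 70 to 74, x -124 to -92) overhangs the tongue and holds the cover down. Takes about 2 N, stays where left.
- guard_grip (a point): Centre of the top of the guard's upright aluminium grip block, 14 (x) x 12 (y), rising from the flange at z 74 to this point at z 106; housing x -114, y = guard joint value.
- cover: Loose bare-steel plate, 4 thick, 0.2 to 0.45 kg, flat on the ledges, two 11 dia holes over the pins. Origin on its underside, at first at housing x 0, y 0, z 60, same axes. Plate x -78 to +62, y +-90. Lifted by its tongue it turns about its back edge, which stays on the ledge; past upright it falls back on the rest bars and stays leaning at a tilt of about 1.9 rad.
- cover_tongue (a point): Middle of the front edge, on the underside, of the cover's tongue (cover x -108, y 0). The tongue is 80 wide (y +-40) and sticks out 33 beyond the box's front wall, so it can be lifted from below once the guard is aside.
- cover_back (a point): Middle of the cover's back edge, on its underside (cover x 62, y 0).
- reset_lever (a joint): Tripped cut-out inside the box, hidden until the cover is lifted: white paddle, 14 wide, 6 thick, 26 long, on a black block 56 x 36, top at z 29. Rad: about 0 to 0.1 leaning to the robot (housing -x), 1.0 leaning to the back. Stays where left, takes about 1 N. Hinge at housing x 8, z 27, y +45 or -45 (the side varies).
- reset_lever_tip (a point): Middle of the free end of the tripped paddle: about housing x -4, z 50 when tripped, x 20, z 50 when thrown over.
- live_lever (a joint): The identical neighbouring cut-out at the other y, not tripped: leaning to the back, 0.95 to 1.0 rad. To stay so.
- live_lever_tip (a point): Middle of the free end of the neighbouring paddle.
- isolator (a joint): Isolator on the bench, to the robot's right of the box: block 70 x 50 x 25 with a steel rod (10 dia, 70 long, pivot at z 22) ending in a black ball, 26 dia. Rad: 0 to 0.2 leaning to the robot (on), 1.0 leaning away at its stop (off). Stays where left, takes about 1 N at the ball.
- isolator_tip (a point): Centre of the isolator's ball; z 83 at both ends of its swing, 92 in the middle.
- isolator_base: The isolator's block, fixed to the bench; origin under its centre. The lever swings in its x-z plane; off is towards its +x (away from the robot, yaw up to 0.35 rad).
- hat_block: Bystander: turned wooden hat block, 160 dia, 115 tall; origin under its centre.
- brush: Bystander: wooden hat brush, 200 long, 20 tall; origin under its centre (lies along its x).
- spool: Bystander: small wooden spool, 52 dia, 33 tall; origin under its centre.
- jar: Bystander: glass jar with steel lid, 60 dia, 85 tall; origin under its centre.
- tin: Bystander: flat aluminium tin, 68 dia, 30 tall; origin under its centre.
- gauge: Bystander: flat wooden gauge strip, 200 x 45 x 8; origin under its centre (lies along its x).
- iron_weight: Bystander: dark steel hand weight with a knob, 70 dia, 66 tall; origin under its centre.
Mind the look-alikes: they are no part of the job. Of the things that look like the cover, the larger one is meant.

How it is judged:
By the outcome, as a careful person would: the job done as asked, in the order asked, and still so for the second after the job is handed in, with the robot touching nothing.
It also fails if it takes over 51 s, if anything falls off the work surface, if the arm or the gripper's body presses on something with over 40 N, if the wrist force passes 120 N, or if a joint passes its speed limit or range.

## Working session

There is one attempt and no reset: what is moved stays moved. The work goes in short steps, Python scripts to look and compute and a tool call to move; the robot and the scene stay as the last step left them, time stands still between calls to the robot, and variables do not carry over. Pictures are saved under pics/ and viewed, about 8 in all and at most 12, crops included, and the job is handed in when it is done.

Besides the shell and the picture viewer there is one more tool, called by a JSON object that holds its "op" and its "data". step_arm: Moves the arm, as the interface text tells. Its arguments: {"type":"object","properties":{"plan":{"type":"array"},"squeeze":{"type":"number"}},"required":["plan"]}

```bash
mkdir -p pics; cat > h.py <<'E'
import numpy as np, cv2
from cell import r
from scipy.spatial.transform import Rotation as Ro
def pose():
    s=r.read_state(); return np.array(s['ee_pos']),Ro.from_rotvec(s['orientation']).as_matrix(),s
def cap(n):
    p,R,s=pose(); im,d=r.read_camera(n); c=r.camera_info(n)
    if n=='wrist':
        T=np.array(c['tool_from_camera']); A=R@T[:3,:3]; o=R@T[:3,3]+p
    else:
        A=np.array(c['R']).T; o=-A@np.array(c['t'])
    return im,d,np.array(c['K']),A,o
def save(n,f):
    im,d,K,A,o=cap(n); cv2.imwrite('pics/'+f+'.png',im); np.savez('pics/'+f,im=im,d=d,K=K,A=A,o=o)
def px(f,u,v,z=None):
    D=np.load('pics/'+f+'.npz'); ray=D['A']@np.linalg.inv(D['K'])@[u,v,1]
    k=float(D['d'][int(round(v)),int(round(u))]) if z is None else (z-D['o'][2])/ray[2]
    return D['o']+k*ray
def proj(f,X):
    D=np.load('pics/'+f+'.npz'); c=D['K']@(D['A'].T@(np.array(X)-D['o'])); return c[:2]/c[2]
def crop(f,g,u0,v0,w,h,k): cv2.imwrite('pics/'+g+'.png',cv2.resize(cv2.imread('pics/'+f+'.png')[v0:v0+h,u0:u0+w],None,fx=k,fy=k,interpolation=cv2.INTER_CUBIC))
E
python3 - <<'E'
from h import *
save('scene','sc');save('side','sd')
p,R,s=pose();print(s['clock'],p,R.round(3),s['ft_force'],s['grip_width'])
for n in('sc','sd'):
    D=np.load('pics/%s.npz'%n);print(D['o'],D['A'].round(2).tolist(),D['K'].tolist())
E
```

```text
0.1 [ 0.20822858 -0.58860287  0.22167758] [[-0.     0.333 -0.943]
 [ 0.002 -0.943 -0.333]
 [-1.    -0.002 -0.   ]] [ 0.99298327 -0.86123201  0.34973997] 0.08734012170484266
[1.60375114 0.24117893 0.81545146] [[-0.21, 0.53, -0.82], [0.98, 0.09, -0.19], [-0.02, -0.84, -0.53]] [[533.3269885616489, 0.0, 278.88227780850804], [0.0, 533.3269885616489, 210.9760075467989], [0.0, 0.0, 1.0]]
[0.16951107 0.59046214 0.85340868] [[-0.89, -0.34, 0.3], [-0.45, 0.66, -0.6], [0.01, -0.67, -0.74]] [[390.34942848476743, 0.0, 279.63419220979347], [0.0, 390.34942848476743, 208.58592586386155], [0.0, 0.0, 1.0]]
```

View pics/sc.png

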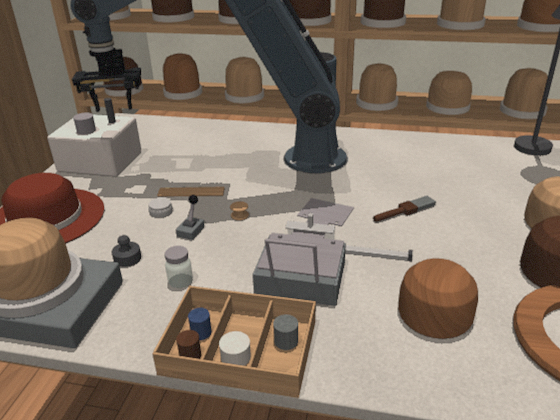

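View pics/sd.png

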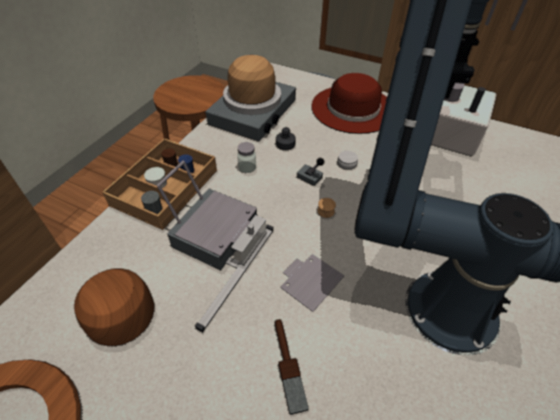

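The scene view shows these candidates:
- **Isolator:** ball at scene (193,200), side (320,162). Look-alikes are the white machine's black lever at (110,110) and the weight's knob at (125,243).
- **Cover:** the plate on the box at (300,255). The smaller plate lying on the bench at (327,211) is the look-alike.
- **Guard grip:** scene (310,220), side (250,228).

I'll check these choices in one close crop.

```bash
python3 - <<'E'
from h import *
a=cv2.imread('pics/sc.png')[180:310,150:420]; b=cv2.imread('pics/sd.png')[145:335,160:350]
a=cv2.resize(a,(800,int(130*800/270)),interpolation=2)
cv2.imwrite('pics/c1.png',a)
cv2.imwrite('pics/c2.png',cv2.resize(b,(600,600),interpolation=2))
E
```

```text
(no output)
```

View pics/c1.png

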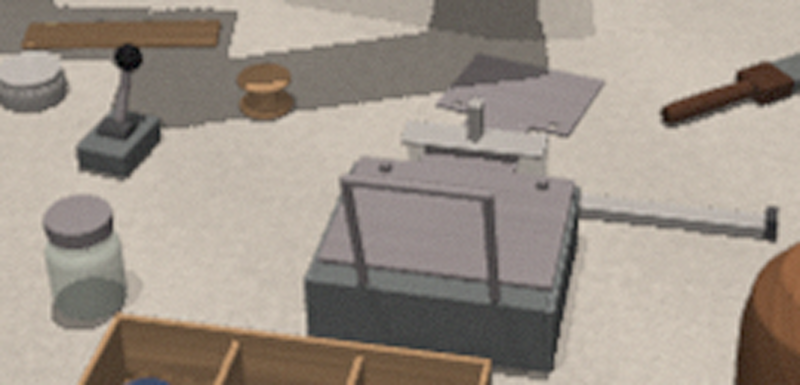

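View pics/c2.png

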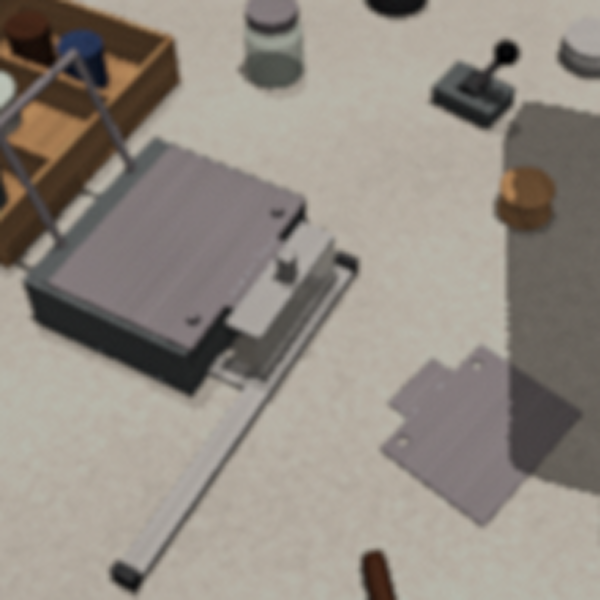

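```bash
cat >> h.py <<'E'
def tri(*obs):
    M=np.zeros((3,3));b=np.zeros(3)
    for f,u,v in obs:
        D=np.load('pics/'+f+'.npz'); w=D['A']@np.linalg.inv(D['K'])@[u,v,1]; w/=np.linalg.norm(w); P=np.eye(3)-np.outer(w,w); M+=P;b+=P@D['o']
    return np.linalg.solve(M,b)
E
python3 - <<'E'
from h import *
k1,k2=270/800,190/600
for n,a,b in [('ball',(127,57),(506,53)),('grip',(476,103),(288,252)),('pinR',(385,166),(278,211)),('pinL',(543,184),(194,319)),('stopL',(771,210),(127,567))]:
    A=('sc',150+a[0]*k1,180+a[1]*k1);B=('sd',160+b[0]*k2,145+b[1]*k2)
    X=tri(A,B);print(n,X.round(4),(proj('sc',X)-A[1:]).round(1),px(*A).round(3),px(*B).round(3))
# isolator block top: corners from c1/c2
for f,pts in(('sc',[(78,143),(120,160),(160,122),(118,105)]),('sd',[(432,92),(487,116),(514,94),(460,64)])):
    for p in pts:
        u,v=(150+p[0]*k1,180+p[1]*k1) if f=='sc' else (160+p[0]*k2,145+p[1]*k2)
        print(f,px(f,u,v,.025).round(3))
E
```

```text
ball [ 0.4584 -0.2577  0.0837] [-0.1 -0.1] [ 0.472 -0.252  0.092] [ 0.456 -0.251  0.091]
grip [0.5103 0.0675 0.1046] [-1.  -0.7] [0.516 0.071 0.106] [0.509 0.066 0.107]
pinR [0.5589 0.0012 0.0646] [-0.3 -0.2] [0.559 0.002 0.064] [0.559 0.    0.065]
pinL [0.5606 0.1318 0.0643] [-0.6 -0.4] [0.568 0.134 0.069] [0.558 0.133 0.069]
stopL [0.5051 0.3158 0.0215] [-0.9 -0.4] [0.508 0.318 0.022] [0.507 0.312 0.017]
sc [ 0.517 -0.289  0.025]
sc [ 0.536 -0.243  0.025]
sc [ 0.472 -0.228  0.025]
sc [ 0.451 -0.276  0.025]
sd [ 0.523 -0.236  0.025]
sd [ 0.461 -0.229  0.025]
sd [ 0.45  -0.27   0.025]
sd [ 0.515 -0.286  0.025]
```

Plan:
1. Push the ball with shut fingers.
2. Push the guard's grip block to its stop.
3. Lift the tongue with the fingers pitched about 20° below horizontal.
4. Push the cut-out paddle over from above.

The isolator's yaw is about -0.2 and the housing's is about -0.014, with its origin near (0.624, 0.066).

{"op": "step_arm", "data": {"plan": [{"claw": 1, "translation": [0, -0.525, -0.63], "rotation": [0, 0, 0]}, {"claw": 1, "translation": [0, -0.525, -0.63], "rotation": [0, 0, 0]}, {"claw": 1, "translation": [0, -0.525, -0.63], "rotation": [0, 0, 0]}, {"claw": 1, "translation": [0, -0.525, -0.63], "rotation": [0, 0, 0]}, {"claw": 1, "translation": [0, -0.525, -0.63], "rotation": [0, 0, 0]}, {"claw": 1, "translation": [0, -0.525, -0.63], "rotation": [0, 0, 0]}, {"claw": 1, "translation": [0, -0.525, -0.63], "rotation": [0, 0, 0]}, {"claw": 1, "translation": [0, -0.525, -0.63], "rotation": [0, 0, 0]}, {"claw": 1, "translation": [0, -0.525, -0.63], "rotation": [0, 0, 0]}, {"claw": 1, "translation": [0, -0.525, -0.63], "rotation": [0, 0, 0]}, {"claw": 1, "translation": [0, -0.525, -0.63], "rotation": [0, 0, 0]}, {"claw": 1, "translation": [0, -0.525, -0.63], "rotation": [0, 0, 0]}], "squeeze": 20}}

```text
clock: 1.1
ee_pos: [0.4126, -0.2416, 0.2163]
orientation: [2.043, 0.341, -2.051]
ft_force: [0.5, -0.6, 0.8]
grip_width: 0.0151
```

{"op": "step_arm", "data": {"plan": [{"claw": 1, "translation": [0, 0, 0], "rotation": [1, 0, 0]}, {"claw": 1, "translation": [0, 0, 0], "rotation": [1, 0, 0]}, {"claw": 1, "translation": [0, 0, 0], "rotation": [1, 0, 0]}, {"claw": 1, "translation": [0, 0, 0], "rotation": [1, 0, 0]}, {"claw": 1, "translation": [0, 0, 0], "rotation": [1, 0, 0]}, {"claw": 1, "translation": [0, 0, 0], "rotation": [1, 0, 0]}]}}

```text
clock: 1.6
ee_pos: [0.4142, -0.2305, 0.2146]
orientation: [-2.097, 0.209, 2.118]
ft_force: [0.9, 0.4, -0.1]
grip_width: 0.0004
```

```bash
cat >> h.py <<'E'
def to(*X):
    p,R,s=pose(); print(round(s['clock'],2),'p',p.round(4),'f',np.round(s['ft_force'],1),'w',round(s['grip_width'],4)); print('R',R.round(3).tolist())
    for x in X: print(x,'shares of 4cm',((R.T@(np.array(x)-p))/.04).round(2)); p=np.array(x)
E
python3 -c "
from h import *
to([.41,-.249,.22],[.41,-.249,.078],[.499,-.267,.078])
save('wrist','w1');print(proj('w1',[.458,-.258,.084]))"
```

```text
1.6 p [ 0.4142 -0.2305  0.2146] f [ 0.9  0.4 -0.1] w 0.0004
R [[-0.009, -0.206, -0.978], [0.011, -0.978, 0.206], [-1.0, -0.009, 0.011]]
[0.41, -0.249, 0.22] shares of 4cm [-0.14  0.47  0.01]
[0.41, -0.249, 0.078] shares of 4cm [ 3.55  0.03 -0.04]
[0.499, -0.267, 0.078] shares of 4cm [-0.02 -0.02 -2.27]
[304.9300835  143.94216234]
```

{"op": "step_arm", "data": {"plan": [{"claw": 1, "translation": [0, 0.46, 0], "rotation": [0, 0, 0]}, {"claw": 1, "translation": [0.7, 0, 0], "rotation": [0, 0, 0]}, {"claw": 1, "translation": [0.7, 0, 0], "rotation": [0, 0, 0]}, {"claw": 1, "translation": [0.7, 0, 0], "rotation": [0, 0, 0]}, {"claw": 1, "translation": [0.7, 0, 0], "rotation": [0, 0, 0]}, {"claw": 1, "translation": [0.5, 0, 0], "rotation": [0, 0, 0]}, {"claw": 1, "translation": [0, 0, 0], "rotation": [0, 0, 0]}]}}

```text
clock: 2.23
ee_pos: [0.4118, -0.2505, 0.0794]
orientation: [-2.113, 0.204, 2.118]
ft_force: [-0.7, 0.8, 0.3]
grip_width: 0.0004
```

```bash
python3 -c "
from h import *
to([.41,-.249,.078],[.499,-.267,.078])"
```

```text
2.23 p [ 0.4118 -0.2505  0.0794] f [-0.7  0.8  0.3] w 0.0004
R [[-0.002, -0.196, -0.981], [0.005, -0.981, 0.196], [-1.0, -0.004, 0.003]]
[0.41, -0.249, 0.078] shares of 4cm [ 0.04 -0.03  0.05]
[0.499, -0.267, 0.078] shares of 4cm [-0.01  0.01 -2.27]
```

{"op": "step_arm", "data": {"plan": [{"claw": 1, "translation": [0.03, 0, -0.3], "rotation": [0, 0, 0]}, {"claw": 1, "translation": [0, 0, -0.3], "rotation": [0, 0, 0]}, {"claw": 1, "translation": [0, 0, -0.3], "rotation": [0, 0, 0]}, {"claw": 1, "translation": [0, 0, -0.3], "rotation": [0, 0, 0]}, {"claw": 1, "translation": [0, 0, -0.3], "rotation": [0, 0, 0]}, {"claw": 1, "translation": [0, 0, -0.3], "rotation": [0, 0, 0]}, {"claw": 1, "translation": [0, 0, -0.2], "rotation": [0, 0, 0]}, {"claw": 1, "translation": [0, 0, -0.15], "rotation": [0, 0, 0]}]}}

```text
clock: 2.9
ee_pos: [0.5024, -0.2676, 0.0844]
orientation: [-2.114, 0.196, 2.125]
ft_force: [-2.2, 0.8, -0.2]
grip_width: 0.0006
```

{"op": "step_arm", "data": {"plan": [{"claw": 1, "translation": [0, 0, -0.12], "rotation": [0, 0, 0]}, {"claw": 1, "translation": [0, 0, -0.1], "rotation": [0, 0, 0]}]}}

```text
clock: 3.07
ee_pos: [0.5029, -0.2672, 0.0845]
orientation: [-2.094, 0.185, 2.151]
ft_force: [-11.0, -3.1, 4.1]
grip_width: 0.0003
```

{"op": "step_arm", "data": {"plan": [{"claw": 1, "translation": [0, 0, 0.6], "rotation": [0, 0, 0]}, {"claw": 1, "translation": [-1, 0, 0], "rotation": [-1, 0, 0]}, {"claw": 1, "translation": [-1, 0, 0], "rotation": [-1, 0, 0]}, {"claw": 1, "translation": [0, -1, 0], "rotation": [0, 0, 0]}, {"claw": 1, "translation": [0, -1, 0], "rotation": [0, 0, 0]}, {"claw": 1, "translation": [0, -1, 0], "rotation": [0, 0, 0]}, {"claw": 1, "translation": [0, -1, 0], "rotation": [0, 0, 0]}, {"claw": 1, "translation": [0, -1, 0], "rotation": [0, 0, 0]}, {"claw": 1, "translation": [0, 0, 0], "rotation": [0, 0, 0]}]}}

```text
clock: 3.82
ee_pos: [0.4848, -0.0614, 0.1766]
orientation: [-2.202, 0.0, 2.23]
ft_force: [-0.1, 0.2, -0.4]
grip_width: 0.0007
```

```bash
python3 - <<'E'
from h import *
to([.51,.02,.16],[.51,.02,.085],[.513,.21,.085])
save('scene','sc2');save('wrist','w2')
a=cv2.resize(cv2.imread('pics/sc2.png')[170:310,150:420],(620,321),interpolation=2)
cv2.imwrite('pics/c3.png',np.vstack([a,cv2.resize(cv2.imread('pics/w2.png'),(372,279)).copy() if 0 else cv2.copyMakeBorder(cv2.resize(cv2.imread('pics/w2.png'),(372,279)),0,0,0,248,0)]))
E
```

```text
3.82 p [ 0.4848 -0.0614  0.1766] f [-0.1  0.2 -0.4] w 0.0007
R [[-0.012, -0.005, -1.0], [0.005, -1.0, 0.005], [-1.0, -0.005, 0.012]]
[0.51, 0.02, 0.16] shares of 4cm [ 0.42 -2.04 -0.62]
[0.51, 0.02, 0.085] shares of 4cm [ 1.87  0.01 -0.02]
[0.513, 0.21, 0.085] shares of 4cm [ 0.02 -4.75 -0.05]
```

View pics/c3.png

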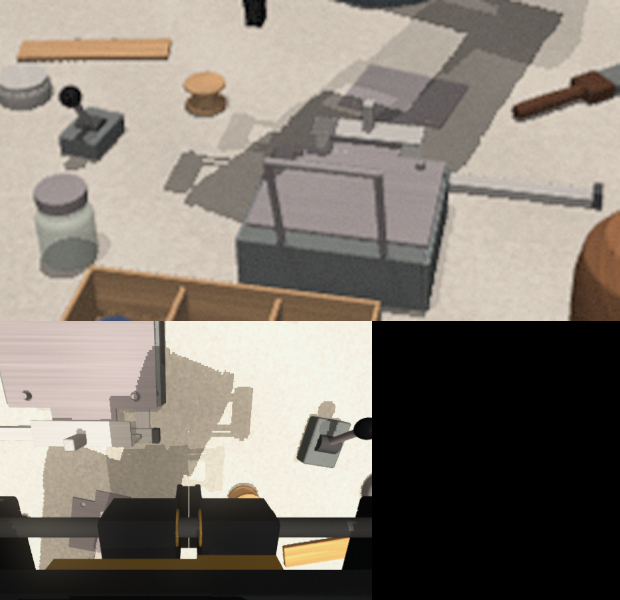

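The isolator now leans away from the robot, with its ball at scene (180,212). The guard grip is at wrist (115,178), unmoved. Next I'll check the ball's angle while moving over to the guard.

```bash
python3 - <<'E'
from h import *
print(px('sc2',150+70/2.296,170+97/2.296,.083), tri(('sc2',180.5,212.2),('w2',551,163)))
print('grip',px('w2',115,178,.104))
E
```

```text
[ 0.5254563  -0.26699325  0.083     ] [ 0.52378327 -0.26867538  0.08288425]
grip [0.51836917 0.05573579 0.104     ]
```

{"op": "step_arm", "data": {"plan": [{"claw": 1, "translation": [0.2, -0.8, -0.31], "rotation": [0, 0, 0]}, {"claw": 1, "translation": [0.2, -0.8, -0.31], "rotation": [0, 0, 0]}, {"claw": 1, "translation": [0, -0.44, 0], "rotation": [0, 0, 0]}, {"claw": 1, "translation": [0, 0, 0], "rotation": [0, 0, 0]}]}}

```text
clock: 4.25
ee_pos: [0.5193, 0.0097, 0.1626]
orientation: [-2.218, 0.022, 2.213]
ft_force: [0.4, -0.6, 0.1]
grip_width: 0.0004
```

```bash
python3 - <<'E'
from h import *
to([.51,.02,.085],[.513,.21,.085])
E
```

```text
4.25 p [0.5193 0.0097 0.1626] f [ 0.4 -0.6  0.1] w 0.0004
R [[0.002, -0.016, -1.0], [-0.004, -1.0, 0.016], [-1.0, 0.004, -0.002]]
[0.51, 0.02, 0.085] shares of 4cm [ 1.94 -0.26  0.24]
[0.513, 0.21, 0.085] shares of 4cm [-0.02 -4.75  0.  ]
```

The ball has travelled 67 mm to z 0.083, so the isolator is at its off stop. Next: descend beside the grip and push the guard.

{"op": "step_arm", "data": {"plan": [{"claw": 1, "translation": [0.65, -0.1, 0.2], "rotation": [0, 0, 0]}, {"claw": 1, "translation": [0.65, 0, 0], "rotation": [0, 0, 0]}, {"claw": 1, "translation": [0.6, 0, 0], "rotation": [0, 0, 0]}, {"claw": 1, "translation": [0, -0.4, 0], "rotation": [0, 0, 0]}, {"claw": 1, "translation": [0, -0.4, 0], "rotation": [0, 0, 0]}, {"claw": 1, "translation": [0, -0.4, 0], "rotation": [0, 0, 0]}, {"claw": 1, "translation": [0, -0.4, 0], "rotation": [0, 0, 0]}]}}

```text
clock: 4.83
ee_pos: [0.524, 0.0611, 0.0847]
orientation: [-2.232, 0.048, 2.194]
ft_force: [-2.1, -2.7, 2.3]
grip_width: 0.0004
```

```bash
python3 - <<'E'
from h import *
to([.513,.205,.085])
E
```

```text
4.83 p [0.524  0.0611 0.0847] f [-2.1 -2.7  2.3] w 0.0004
R [[0.017, -0.03, -0.999], [-0.014, -0.999, 0.029], [-1.0, 0.013, -0.017]]
[0.513, 0.205, 0.085] shares of 4cm [-0.06 -3.59  0.38]
```

{"op": "step_arm", "data": {"plan": [{"claw": 1, "translation": [-0.02, 0.1, 0], "rotation": [-0.3, 0, 0]}, {"claw": 1, "translation": [0, 0, 0.3], "rotation": [0, 0, 0]}, {"claw": 1, "translation": [0, -0.4, 0.02], "rotation": [0, 0, 0]}, {"claw": 1, "translation": [0, -0.4, 0.02], "rotation": [0, 0, 0]}, {"claw": 1, "translation": [0, -0.4, 0.02], "rotation": [0, 0, 0]}]}}

```text
clock: 5.25
ee_pos: [0.5159, 0.0934, 0.0853]
orientation: [2.241, -0.035, -2.191]
ft_force: [-1.7, -2.2, 1.9]
grip_width: 0.0002
```

```bash
python3 - <<'E'
from h import *
to([.513,.205,.085])
E
```

```text
5.25 p [0.5159 0.0934 0.0853] f [-1.7 -2.2  1.9] w 0.0002
R [[0.022, -0.011, -1.0], [-0.021, -1.0, 0.011], [-1.0, 0.02, -0.023]]
[0.513, 0.205, 0.085] shares of 4cm [-0.05 -2.79  0.1 ]
```

{"op": "step_arm", "data": {"plan": [{"claw": 1, "translation": [0, -0.4, 0.07], "rotation": [0, 0, 0]}, {"claw": 1, "translation": [0, -0.4, 0.07], "rotation": [0, 0, 0]}, {"claw": 1, "translation": [0, -0.4, 0.05], "rotation": [0, 0, 0]}, {"claw": 1, "translation": [0, -0.4, 0.05], "rotation": [0, 0, 0]}, {"claw": 1, "translation": [0, -0.4, 0.05], "rotation": [0, 0, 0]}]}}

```text
clock: 5.67
ee_pos: [0.5167, 0.1619, 0.0854]
orientation: [2.257, -0.055, -2.176]
ft_force: [0.5, -2.6, 1.6]
grip_width: -0.0
```

```bash
python3 - <<'E'
from h import *
to([.513,.216,.085])
E
```

```text
5.67 p [0.5167 0.1619 0.0854] f [ 0.5 -2.6  1.6] w -0.0
R [[0.036, -0.021, -0.999], [-0.029, -0.999, 0.02], [-0.999, 0.029, -0.037]]
[0.513, 0.216, 0.085] shares of 4cm [-0.03 -1.35  0.12]
```

{"op": "step_arm", "data": {"plan": [{"claw": 1, "translation": [0, -0.35, 0.07], "rotation": [0, 0, 0]}, {"claw": 1, "translation": [0, -0.35, 0.05], "rotation": [0, 0, 0]}, {"claw": 1, "translation": [0, -0.25, 0.05], "rotation": [0, 0, 0]}, {"claw": 1, "translation": [0, -0.15, 0], "rotation": [0, 0, 0]}]}}

```text
clock: 6.0
ee_pos: [0.5179, 0.1995, 0.0855]
orientation: [2.264, -0.066, -2.168]
ft_force: [-1.4, -2.1, 0.7]
grip_width: 0.0005
```

{"op": "step_arm", "data": {"plan": [{"claw": 1, "translation": [0, -0.15, 0.02], "rotation": [0, 0, 0]}, {"claw": 1, "translation": [0, -0.15, 0.02], "rotation": [0, 0, 0]}]}}

```text
clock: 6.17
ee_pos: [0.5181, 0.2097, 0.0854]
orientation: [2.265, -0.07, -2.168]
ft_force: [-0.2, -2.7, 3.1]
grip_width: 0.0005
```

{"op": "step_arm", "data": {"plan": [{"claw": 1, "translation": [0, -0.15, 0.04], "rotation": [0, 0, 0]}, {"claw": 1, "translation": [0, -0.15, 0.02], "rotation": [0, 0, 0]}]}}

```text
clock: 6.33
ee_pos: [0.518, 0.2197, 0.0854]
orientation: [2.265, -0.072, -2.162]
ft_force: [3.4, -28.6, 5.4]
grip_width: 0.0004
```

{"op": "step_arm", "data": {"plan": [{"claw": 1, "translation": [0, -0.12, 0], "rotation": [0, 0, 0]}]}}

```text
clock: 6.42
ee_pos: [0.5181, 0.2195, 0.0854]
orientation: [2.254, -0.077, -2.155]
ft_force: [0.8, -28.4, 7.5]
grip_width: -0.0001
```

The force jumped to 28 N at y 0.2197. That fits a guard position of about 0.17, so it's at its stop. Next I'll back off, rise, and work out arm reach for the pitched tool.

{"op": "step_arm", "data": {"plan": [{"claw": 1, "translation": [0, 0.4, 0], "rotation": [0, 0, 0]}, {"claw": 1, "translation": [-1, 0, 0], "rotation": [0, 0, 0]}, {"claw": 1, "translation": [-1, 0.2, 1], "rotation": [0, 0, 0]}, {"claw": 1, "translation": [0, 1, 1], "rotation": [0, 0, 0]}, {"claw": 1, "translation": [0, 1, 0.7], "rotation": [0, 0, 0]}, {"claw": 1, "translation": [0, 1, 0], "rotation": [0, 0, 0]}, {"claw": 1, "translation": [0, 0, 0], "rotation": [0, 0, 0]}]}}

```text
clock: 7.0
ee_pos: [0.4237, 0.0928, 0.1587]
orientation: [2.259, -0.071, -2.152]
ft_force: [1.4, 0.8, 0.0]
grip_width: 0.0003
```

```bash
python3 - <<'E'
from h import *
p,R,s=pose(); print(np.round(s['joint_positions'],4).tolist())
to([.43,.065,.16])
save('side','sd2');save('wrist','w3');save('scene','sc3')
a=cv2.resize(cv2.imread('pics/sd2.png')[130:340,150:360],(500,500),interpolation=2)
b=cv2.resize(cv2.imread('pics/w3.png'),(300,225));b=cv2.copyMakeBorder(b,0,275,0,0,0)
c=cv2.resize(cv2.imread('pics/sc3.png')[170:310,240:430],(300,221),interpolation=2); b[240:461]=c
cv2.imwrite('pics/c4.png',np.hstack([a,b]))
E
```

```text
[-0.0088, 0.3717, 1.9893, -0.0708, 0.7334, 1.6309]
7.0 p [0.4237 0.0928 0.1587] f [1.4 0.8 0. ] w 0.0003
R [[0.048, -0.019, -0.999], [-0.048, -0.999, 0.016], [-0.998, 0.047, -0.049]]
[0.43, 0.065, 0.16] shares of 4cm [ 0.01  0.69 -0.17]
```

View pics/c4.png

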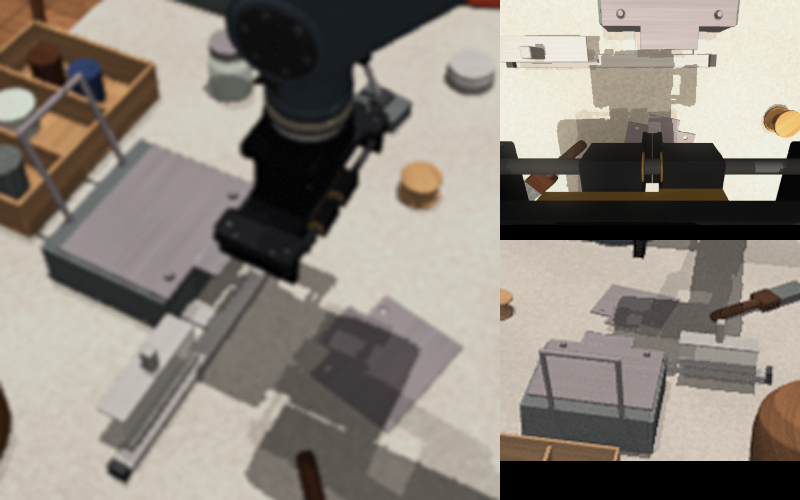

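The guard stands fully aside in the side (145,360), scene and wrist views, and the tongue is clear at wrist (263–371, 93). The wrist joint's range rules out a shallow tool pitch this close in. I'll grip the tongue by its 80 mm sides from above instead (opening 87 mm), after a close look at it.

```bash
python3 - <<'E'
from h import *
crop('w3','c5',180,0,260,130,3)
E
```

```text
(no output)
```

View pics/c5.png

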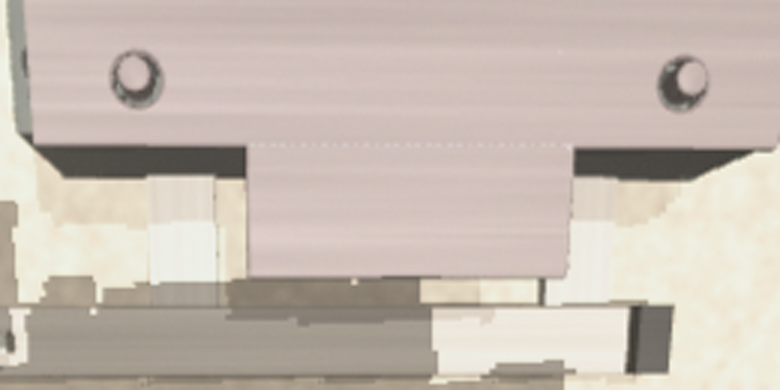

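```bash
cat >> h.py <<'E'
def fixrot(psi):
    p,R,s=pose(); z=np.array([-np.cos(psi),-np.sin(psi),0]); x=np.array([0,0,-1.]); T=np.stack([x,np.cross(z,x),z],1)
    print('rot shares',(np.degrees(Ro.from_matrix(R.T@T).as_rotvec())/5).round(2))
E
python3 - <<'E'
from h import *
for n,u,v,z in[('FL',249,276,.064),('FR',566,276,.064),('RL',247,147,.064),('RR',573,147,.064),('pinL',135,70,.07),('pinR',690,77,.07)]:
    print(n,px('w3',180+u/3,v/3,z).round(4), px('w3',180+u/3,v/3-1).round(4))
print('pins tri check')
print(tri(('w3',180+135/3,70/3),('sd',160+194*190/600,145+319*190/600)),tri(('w3',180+690/3,77/3),('sd',160+278*190/600,145+211*190/600)))
fixrot(-.014)
E
```

```text
FL [0.5184 0.1034 0.064 ] [0.5192 0.1034 0.0624]
FR [0.5172 0.0248 0.064 ] [0.5224 0.0075 0.0047]
RL [0.5474 0.1029 0.064 ] [0.5483 0.1028 0.0626]
RR [0.5466 0.0244 0.064 ] [0.5474 0.0243 0.0634]
pinL [0.5625 0.1276 0.07  ] [0.5632 0.1276 0.0699]
pinR [ 0.5601 -0.0006  0.07  ] [ 5.606e-01 -4.000e-04  7.050e-02]
pins tri check
[0.56364149 0.12814123 0.06088706] [ 0.56342091 -0.00637962  0.0558892 ]
rot shares [ 0.   -0.55 -0.52]
```

{"op": "step_arm", "data": {"plan": [{"claw": -1, "translation": [0, 0.7, -0.17], "rotation": [0, -0.55, -0.52]}, {"claw": -1, "translation": [0, 0, -0.5], "rotation": [0, 0, 0]}, {"claw": -1, "translation": [0, 0, -0.6], "rotation": [0, 0, 0]}, {"claw": -1, "translation": [0, 0, -0.6], "rotation": [0, 0, 0]}, {"claw": -1, "translation": [0, 0, -0.5], "rotation": [0, 0, 0]}, {"claw": -1, "translation": [0.6, 0, 0], "rotation": [0, 0, 0]}, {"claw": -1, "translation": [0.6, 0, 0], "rotation": [0, 0, 0]}, {"claw": -1, "translation": [0.2, 0, 0], "rotation": [0, 0, 0]}, {"claw": -1, "translation": [0, 0, 0], "rotation": [0, 0, 0]}]}}

```text
clock: 7.9
ee_pos: [0.5346, 0.0803, 0.1001]
orientation: [-2.231, -0.008, 2.205]
ft_force: [-0.4, -0.1, -0.2]
grip_width: 0.0523
```

```bash
python3 - <<'E'
from h import *
to([.527,.065,.08],[.527,.065,.05]);fixrot(-.014)
save('wrist','w4');print(proj('w4',pose()[0]),proj('w4',[.518,.0245,.064]),proj('w4',[.518,.1035,.064]))
crop('w4','c6',0,150,560,270,1.42)
E
```

```text
7.9 p [0.5346 0.0803 0.1001] f [-0.4 -0.1 -0.2] w 0.0523
R [[0.011, 0.0, -1.0], [0.007, -1.0, -0.0], [-1.0, -0.007, -0.011]]
[0.527, 0.065, 0.08] shares of 4cm [0.5  0.39 0.2 ]
[0.527, 0.065, 0.05] shares of 4cm [0.75 0.01 0.01]
rot shares [ 0.16 -0.13  0.08]
[282.32782581 266.3172255 ] [368.45049471 264.05247941] [247.64583632 263.75924128]
```

View pics/c6.png

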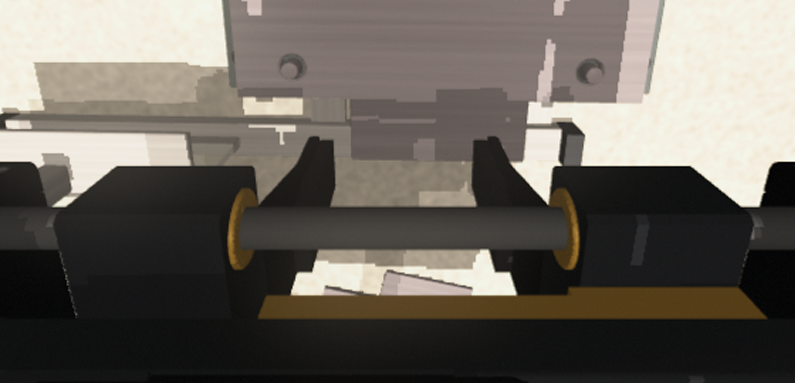

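The fingers' midline is at px 284 and the tongue's at px 309, so the tongue centre is at y ≈ 0.064. Next: centre, open fully, and go lower for one more look.

{"op": "step_arm", "data": {"plan": [{"claw": -1, "translation": [0, 0.4, 0.2], "rotation": [0.16, -0.13, 0.08]}, {"claw": -1, "translation": [0.3, 0, 0], "rotation": [0, 0, 0]}, {"claw": -1, "translation": [0.2, 0, 0], "rotation": [0, 0, 0]}, {"claw": -1, "translation": [0, 0, 0], "rotation": [0, 0, 0]}, {"claw": -1, "translation": [0, 0, 0], "rotation": [0, 0, 0]}, {"claw": -1, "translation": [0, 0, 0], "rotation": [0, 0, 0]}]}}

```text
clock: 8.45
ee_pos: [0.5271, 0.0644, 0.084]
orientation: [-2.221, 0.015, 2.212]
ft_force: [0.2, 0.4, -0.2]
grip_width: 0.086
```

```bash
python3 - <<'E'
from h import *
to([.527,.064,.05]);fixrot(-.014)
save('wrist','w5')
crop('w5','c7',150,190,260,150,3)
E
```

```text
8.45 p [0.5271 0.0644 0.084 ] f [ 0.2  0.4 -0.2] w 0.086
R [[0.004, -0.011, -1.0], [-0.002, -1.0, 0.011], [-1.0, 0.002, -0.004]]
[0.527, 0.064, 0.05] shares of 4cm [0.85 0.01 0.01]
rot shares [ 0.03 -0.05 -0.02]
```

View pics/c7.png

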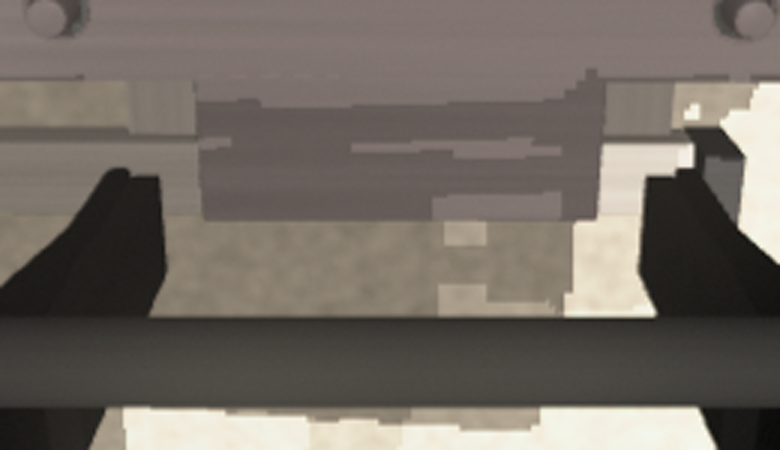

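Fingers and tongue are centred within 0.5 mm (crop mids 402.5 and 400.5). Next: descend and grip.

{"op": "step_arm", "data": {"plan": [{"claw": -1, "translation": [0.3, 0, 0], "rotation": [0, 0, 0]}, {"claw": -1, "translation": [0.3, 0, 0], "rotation": [0, 0, 0]}, {"claw": -1, "translation": [0.2, 0, 0], "rotation": [0, 0, 0]}, {"claw": -1, "translation": [0, 0, 0], "rotation": [0, 0, 0]}]}}

```text
clock: 8.83
ee_pos: [0.5301, 0.064, 0.0543]
orientation: [-2.23, 0.015, 2.204]
ft_force: [0.1, 0.9, -0.1]
grip_width: 0.0872
```

{"op": "step_arm", "data": {"plan": [{"claw": 1, "translation": [0, 0, 0], "rotation": [0, 0, 0]}, {"claw": 1, "translation": [0, 0, 0], "rotation": [0, 0, 0]}, {"claw": 1, "translation": [0, 0, 0], "rotation": [0, 0, 0]}, {"claw": 1, "translation": [0, 0, 0], "rotation": [0, 0, 0]}], "squeeze": 25}}

```text
clock: 9.17
ee_pos: [0.5303, 0.064, 0.0552]
orientation: [-2.231, 0.015, 2.204]
ft_force: [0.2, 0.2, -1.6]
grip_width: 0.0794
```

```bash
python3 - <<'E'
from h import *
to();fixrot(-.014)
E
```

```text
9.17 p [0.5303 0.064  0.0552] f [ 0.2  0.2 -1.6] w 0.0794
R [[0.012, -0.011, -1.0], [-0.003, -1.0, 0.011], [-1.0, 0.003, -0.012]]
rot shares [ 0.03 -0.14 -0.03]
```

The grip is only 7 mm above the tips, so I'll regrip a bit lower and nearer the edge.

{"op": "step_arm", "data": {"plan": [{"claw": -1, "translation": [0, 0, 0], "rotation": [0, 0, 0]}, {"claw": -1, "translation": [0, 0, 0], "rotation": [0, 0, 0]}, {"claw": -1, "translation": [0, 0, 0], "rotation": [0, -0.14, 0]}, {"claw": -1, "translation": [0.12, 0, 0.05], "rotation": [0, 0, 0]}, {"claw": -1, "translation": [0.1, 0, 0.05], "rotation": [0, 0, 0]}, {"claw": -1, "translation": [0, 0, 0], "rotation": [0, 0, 0]}]}}

```text
clock: 9.67
ee_pos: [0.5275, 0.064, 0.0473]
orientation: [-2.221, 0.016, 2.214]
ft_force: [-0.1, -0.7, -1.1]
grip_width: 0.0867
```

{"op": "step_arm", "data": {"plan": [{"claw": 1, "translation": [0, 0, 0], "rotation": [0, 0, 0]}, {"claw": 1, "translation": [0, 0, 0], "rotation": [0, 0, 0]}, {"claw": 1, "translation": [0, 0, 0], "rotation": [0, 0, 0]}, {"claw": 1, "translation": [0, 0, 0], "rotation": [0, 0, 0]}], "squeeze": 30}}

```text
clock: 10.0
ee_pos: [0.5269, 0.064, 0.0468]
orientation: [-2.219, 0.015, 2.216]
ft_force: [-0.1, -0.4, 0.2]
grip_width: 0.079
```

```bash
cat >> h.py <<'E'
# arc of the gripped tongue about the back edge, tool kept pointing down
def arc(thetas,p0,hx,hz=.060):
    g=np.array([p0[0]-hx,.062-hz]); t=.062-p0[2]
    for th in thetas:
        c,s=np.cos(th),np.sin(th); x=hx+c*g[0]+s*g[1]; z=hz-s*g[0]+c*g[1]-t; print(th,round(x,4),round(z,4))
E
python3 - <<'E'
from h import *
to();fixrot(-.014)
arc(np.arange(0,1.95,.1).round(2),pose()[0],.5178+.170)
E
```

```text
10.0 p [0.5269 0.064  0.0468] f [-0.1 -0.4  0.2] w 0.079
R [[0.001, -0.011, -1.0], [-0.003, -1.0, 0.011], [-1.0, 0.003, -0.002]]
rot shares [ 0.03 -0.02 -0.03]
0.0 0.5269 0.0468
0.1 0.5279 0.0628
0.2 0.5305 0.0787
0.3 0.5347 0.0942
0.4 0.5404 0.1092
0.5 0.5476 0.1236
0.6 0.5562 0.1372
0.7 0.5661 0.1499
0.8 0.5772 0.1615
0.9 0.5894 0.172
1.0 0.6026 0.1812
1.1 0.6166 0.189
1.2 0.6314 0.1954
1.3 0.6467 0.2003
1.4 0.6624 0.2036
1.5 0.6784 0.2054
1.6 0.6945 0.2055
1.7 0.7105 0.204
1.8 0.7263 0.201
1.9 0.7417 0.1963
```

{"op": "step_arm", "data": {"plan": [{"claw": 1, "translation": [-0.2, 0, 0], "rotation": [0, 0, 0]}, {"claw": 1, "translation": [-0.24, 0, -0.02], "rotation": [0, 0, 0]}, {"claw": 1, "translation": [-0.24, 0, -0.04], "rotation": [0, 0, 0]}, {"claw": 1, "translation": [-0.24, 0, -0.05], "rotation": [0, 0, 0]}]}}

```text
clock: 10.33
ee_pos: [0.5278, 0.0643, 0.0835]
orientation: [-2.208, 0.015, 2.226]
ft_force: [0.3, -0.5, -2.7]
grip_width: 0.0792
```

```bash
python3 - <<'E'
from h import *
to();fixrot(-.014)
save('side','sd3'); save('scene','sc4')
a=cv2.resize(cv2.imread('pics/sd3.png')[100:300,150:350],(400,400),interpolation=2)
b=cv2.resize(cv2.imread('pics/sc4.png')[150:310,230:390],(400,400),interpolation=2)
cv2.imwrite('pics/c8.png',np.hstack([a,b]))
E
```

```text
10.33 p [0.5278 0.0643 0.0835] f [ 0.3 -0.5 -2.7] w 0.0792
R [[-0.008, -0.011, -1.0], [-0.002, -1.0, 0.011], [-1.0, 0.002, 0.008]]
rot shares [ 0.03  0.09 -0.03]
```

View pics/c8.png

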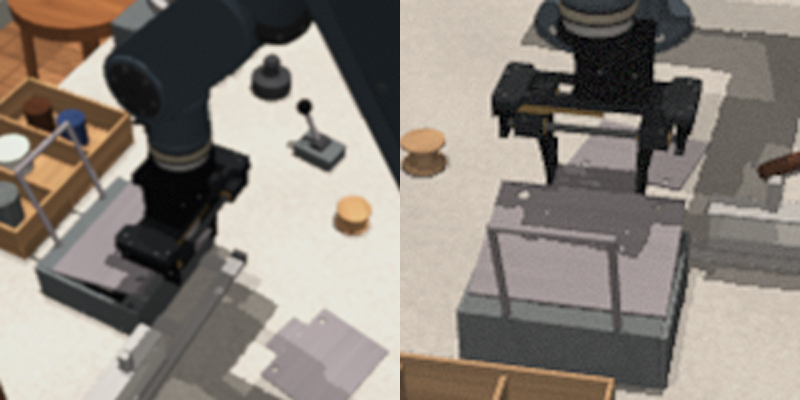

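The cover lifts with its back edge still on the ledge; both views show it tilted in the jaws. I'll continue the arc.

{"op": "step_arm", "data": {"plan": [{"claw": 1, "translation": [-0.27, 0, -0.17], "rotation": [0, 0.09, 0]}, {"claw": 1, "translation": [-0.37, 0, -0.15], "rotation": [0, 0, 0]}, {"claw": 1, "translation": [-0.36, 0, -0.2], "rotation": [0, 0, 0]}, {"claw": 1, "translation": [-0.34, 0, -0.22], "rotation": [0, 0, 0]}, {"claw": 1, "translation": [-0.32, 0, -0.25], "rotation": [0, 0, 0]}]}}

```text
clock: 10.85
ee_pos: [0.5633, 0.0646, 0.1515]
orientation: [-2.204, 0.014, 2.229]
ft_force: [0.1, -0.1, -2.9]
grip_width: 0.0796
```

```bash
python3 - <<'E'
from h import *
to([.5772,.064,.1615],[.6026,.064,.1812],[.6314,.064,.1954]);fixrot(-.014)
E
```

```text
10.85 p [0.5633 0.0646 0.1515] f [ 0.1 -0.1 -2.9] w 0.0796
R [[-0.011, -0.011, -1.0], [-0.001, -1.0, 0.011], [-1.0, 0.001, 0.011]]
[0.5772, 0.064, 0.1615] shares of 4cm [-0.25  0.01 -0.34]
[0.6026, 0.064, 0.1812] shares of 4cm [-0.5  -0.01 -0.63]
[0.6314, 0.064, 0.1954] shares of 4cm [-0.36 -0.01 -0.72]
rot shares [ 0.03  0.13 -0.01]
```

{"op": "step_arm", "data": {"plan": [{"claw": 1, "translation": [-0.26, 0, -0.35], "rotation": [0, 0.13, 0]}, {"claw": 1, "translation": [-0.27, 0, -0.33], "rotation": [0, 0, 0]}, {"claw": 1, "translation": [-0.24, 0, -0.34], "rotation": [0, 0, 0]}, {"claw": 1, "translation": [-0.2, 0, -0.36], "rotation": [0, 0, 0]}, {"claw": 1, "translation": [-0.17, 0, -0.38], "rotation": [0, 0, 0]}]}}

```text
clock: 11.27
ee_pos: [0.628, 0.0649, 0.2012]
orientation: [-2.197, 0.012, 2.236]
ft_force: [-1.3, -0.5, -2.0]
grip_width: 0.0792
```

```bash
python3 - <<'E'
from h import *
to([.6467,.064,.2003],[.6784,.064,.2054],[.7105,.064,.204],[.7263,.064,.201]);fixrot(-.014)
E
```

```text
11.27 p [0.628  0.0649 0.2012] f [-1.3 -0.5 -2. ] w 0.0792
R [[-0.018, -0.01, -1.0], [-0.0, -1.0, 0.011], [-1.0, 0.001, 0.018]]
[0.6467, 0.064, 0.2003] shares of 4cm [ 0.02  0.02 -0.47]
[0.6784, 0.064, 0.2054] shares of 4cm [-0.14 -0.01 -0.79]
[0.7105, 0.064, 0.204] shares of 4cm [ 0.02 -0.01 -0.8 ]
[0.7263, 0.064, 0.201] shares of 4cm [ 0.07 -0.   -0.4 ]
rot shares [ 0.04  0.2  -0.01]
```

{"op": "step_arm", "data": {"plan": [{"claw": 1, "translation": [0.0, 0, -0.3], "rotation": [0, 0.2, 0]}, {"claw": 1, "translation": [-0.02, 0, -0.35], "rotation": [0, 0, 0]}, {"claw": 1, "translation": [-0.04, 0, -0.35], "rotation": [0, 0, 0]}, {"claw": 1, "translation": [0.0, 0, -0.35], "rotation": [0, 0, 0]}]}}

```text
clock: 11.6
ee_pos: [0.6808, 0.0648, 0.2047]
orientation: [-2.211, 0.012, 2.222]
ft_force: [-1.8, 0.6, -2.1]
grip_width: 0.0795
```

```bash
python3 - <<'E'
from h import *
to([.7105,.064,.204],[.7263,.064,.201]);fixrot(-.014)
save('side','sd4'); save('scene','sc5')
a=cv2.resize(cv2.imread('pics/sd4.png')[80:280,130:330],(400,400),interpolation=2)
b=cv2.resize(cv2.imread('pics/sc5.png')[150:310,230:390],(400,400),interpolation=2)
cv2.imwrite('pics/c9.png',np.hstack([a,b]))
E
```

```text
11.6 p [0.6808 0.0648 0.2047] f [-1.8  0.6 -2.1] w 0.0795
R [[-0.005, -0.01, -1.0], [-0.0, -1.0, 0.01], [-1.0, 0.0, 0.005]]
[0.7105, 0.064, 0.204] shares of 4cm [ 0.01  0.01 -0.74]
[0.7263, 0.064, 0.201] shares of 4cm [ 0.07 -0.   -0.4 ]
rot shares [ 0.04  0.06 -0.01]
```

View pics/c9.png

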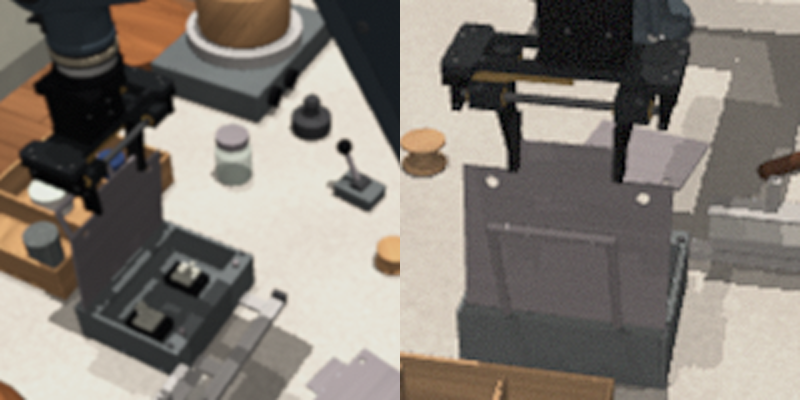

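The plate is nearly upright with its foot on the ledge, and both cut-outs show inside. I'll carry it on until it meets the rest.

{"op": "step_arm", "data": {"plan": [{"claw": 1, "translation": [0.02, 0, -0.35], "rotation": [0, 0, 0]}, {"claw": 1, "translation": [0.02, 0, -0.35], "rotation": [0, 0, 0]}, {"claw": 1, "translation": [0.06, 0, -0.3], "rotation": [0, 0, 0]}]}}

```text
clock: 11.95
ee_pos: [0.7197, 0.0633, 0.203]
orientation: [-2.212, 0.014, 2.222]
ft_force: [-1.0, -0.4, 4.6]
grip_width: 0.0795
```

{"op": "step_arm", "data": {"plan": [{"claw": 1, "translation": [0.08, 0, -0.25], "rotation": [0, 0, 0]}, {"claw": 1, "translation": [0.06, 0, -0.15], "rotation": [0, 0, 0]}]}}

```text
clock: 12.12
ee_pos: [0.7372, 0.063, 0.1998]
orientation: [-2.217, 0.014, 2.217]
ft_force: [-1.0, -0.2, 1.6]
grip_width: 0.0795
```

{"op": "step_arm", "data": {"plan": [{"claw": 1, "translation": [0.05, 0, -0.15], "rotation": [0, 0, 0]}, {"claw": 1, "translation": [0.04, 0, -0.12], "rotation": [0, 0, 0]}]}}

```text
clock: 12.28
ee_pos: [0.7469, 0.0629, 0.1968]
orientation: [-2.215, 0.014, 2.22]
ft_force: [-9.1, -0.6, 6.0]
grip_width: 0.0794
```

Contact with the rest is felt (-9 N). Next: release and look before rising.

{"op": "step_arm", "data": {"plan": [{"claw": -1, "translation": [0, 0, 0], "rotation": [0, 0, 0]}, {"claw": -1, "translation": [0, 0, 0], "rotation": [0, 0, 0]}, {"claw": -1, "translation": [0, 0, 0], "rotation": [0, 0, 0]}, {"claw": -1, "translation": [0, 0, 0], "rotation": [0, 0, 0]}]}}

```text
clock: 12.62
ee_pos: [0.7473, 0.0629, 0.1956]
orientation: [-2.217, 0.014, 2.218]
ft_force: [0.7, 0.4, -0.1]
grip_width: 0.0865
```

{"op": "step_arm", "data": {"plan": [{"claw": -1, "translation": [-0.4, 0, 0.12], "rotation": [0, 0, 0]}, {"claw": -1, "translation": [-0.5, 0, 0.1], "rotation": [0, 0, 0]}, {"claw": -1, "translation": [-0.7, 0, 0], "rotation": [0, 0, 0]}, {"claw": -1, "translation": [-0.7, 0, 0.3], "rotation": [0, 0, 0]}]}}

```text
clock: 12.95
ee_pos: [0.7224, 0.0634, 0.2833]
orientation: [-2.2, 0.013, 2.235]
ft_force: [0.6, 0.0, -0.1]
grip_width: 0.087
```

{"op": "step_arm", "data": {"plan": [{"claw": 1, "translation": [0, 0, 1], "rotation": [0, 0, 0]}, {"claw": 1, "translation": [0, 0, 1], "rotation": [0, 0, 0]}, {"claw": 1, "translation": [0, 0, 1], "rotation": [0, 0, 0]}, {"claw": 1, "translation": [0, 0, 1], "rotation": [0, 0, 0]}, {"claw": 1, "translation": [0, 0, 0.5], "rotation": [0, 0, 0]}, {"claw": 1, "translation": [0, 0, 0], "rotation": [0, 0, 0]}]}}

```text
clock: 13.45
ee_pos: [0.5382, 0.0652, 0.2997]
orientation: [-2.234, 0.015, 2.203]
ft_force: [1.2, 0.7, 0.1]
grip_width: 0.0551
```

```bash
python3 - <<'E'
from h import *
to();fixrot(-.014)
save('side','sd5'); save('wrist','w6')
a=cv2.resize(cv2.imread('pics/sd5.png')[110:290,140:320],(400,400),interpolation=2)
b=cv2.resize(cv2.imread('pics/w6.png'),(400,300),interpolation=2);b=cv2.copyMakeBorder(b,0,100,0,0,0)
cv2.imwrite('pics/c10.png',np.hstack([a,b]))
E
```

```text
13.45 p [0.5382 0.0652 0.2997] f [1.2 0.7 0.1] w 0.0551
R [[0.014, -0.01, -1.0], [-0.004, -1.0, 0.01], [-1.0, 0.004, -0.014]]
rot shares [ 0.05 -0.16 -0.04]
```

View pics/c10.png

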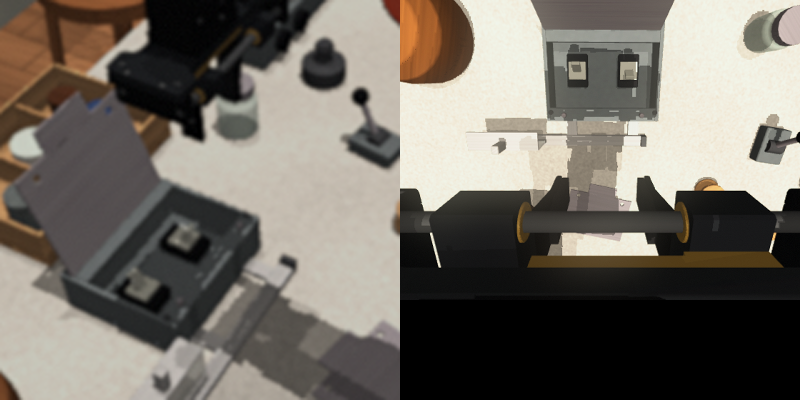

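The cover leans on the rest on its own, clear of the arm. That was my twelfth picture, so I'll find the tripped paddle from the depth data.

```bash
cat >> h.py <<'E'
def cloud(f):
    D=np.load('pics/'+f+'.npz'); d=D['d']; v,u=np.nonzero(d>0); k=d[v,u]
    C=np.stack([u,v,np.ones_like(u)])*k; P=(D['A']@np.linalg.inv(D['K'])@C).T+D['o']
    c,s=np.cos(-.014),np.sin(-.014); H=(P-[.624,.0645,0])@np.array([[c,-s,0],[s,c,0],[0,0,1]]); return P,H,D['im'][v,u]
def paddles(f):
    P,H,im=cloud(f)
    for y in(.045,-.045):
        m=(abs(H[:,1]-y)<.014)&(abs(H[:,0]-.008)<.03)&(H[:,2]>.033)&(H[:,2]<.06)
        print(f,y,m.sum())
        for lo in(.033,.038,.043,.048):
            k=m&(H[:,2]>=lo)&(H[:,2]<lo+.005)
            if k.sum()>2: print('  z',lo,k.sum(),'x range',(np.percentile(H[k,0],[5,50,95])*1000).round(0),'y',(np.median(H[k,1])*1000).round(0),'col',im[k].mean(0).round())
E
python3 - <<'E'
from h import *
paddles('w6');paddles('sd5')
for f in('w6','sd5'):
    P,H,im=cloud(f); m=(H[:,2]>.1)&(H[:,2]<.24)&(H[:,0]>.06)&(H[:,0]<.16)&(abs(H[:,1])<.1)
    h=H[m]; print(f,'cover',m.sum(), h[:,:].min(0).round(3),h.max(0).round(3), 'tilt slope',np.polyfit(h[:,2],h[:,0],1) if m.sum()>9 else '')
E
```

```text
w6 0.045 154
  z 0.033 31 x range [10. 11. 14.] y 42.0 col [ 87.  99. 103.]
  z 0.038 30 x range [12. 13. 16.] y 43.0 col [ 88. 101. 105.]
  z 0.043 40 x range [15. 17. 23.] y 42.0 col [101. 116. 121.]
  z 0.048 53 x range [17. 20. 23.] y 43.0 col [123. 142. 147.]
w6 -0.045 130
  z 0.033 20 x range [7. 8. 9.] y -46.0 col [113. 130. 136.]
  z 0.038 25 x range [4. 6. 7.] y -47.0 col [111. 128. 133.]
  z 0.043 33 x range [-4.  2.  4.] y -45.0 col [110. 127. 132.]
  z 0.048 52 x range [-4. -1.  1.] y -47.0 col [123. 142. 148.]
sd5 0.045 43
  z 0.033 8 x range [ 8. 11. 13.] y 46.0 col [81. 88. 90.]
  z 0.038 11 x range [10. 14. 16.] y 47.0 col [79. 86. 88.]
  z 0.043 11 x range [13. 16. 24.] y 46.0 col [79. 85. 86.]
  z 0.048 12 x range [16. 19. 24.] y 45.0 col [91. 98. 99.]
sd5 -0.045 17
  z 0.038 3 x range [1. 1. 2.] y -39.0 col [75. 83. 84.]
  z 0.043 4 x range [-2.  0.  3.] y -41.0 col [ 94. 102. 103.]
  z 0.048 8 x range [-4. -0.  1.] y -44.0 col [101. 109. 110.]
w6 cover 3571 [ 0.081 -0.091  0.1  ] [0.091 0.089 0.128] tilt slope [0.33339315 0.04872845]
sd5 cover 2393 [ 0.079 -0.091  0.1  ] [0.128 0.092 0.224] tilt slope [0.33774716 0.04858194]
```

The tripped paddle is the one at y -45 (tip x -4..1); its neighbour at +45 leans back at x 20. The cover's tilt is about 1.90 rad. Next: move over and behind the tripped paddle with shut fingers.

{"op": "step_arm", "data": {"plan": [{"claw": 1, "translation": [0, 0.6, -0.65], "rotation": [0.05, -0.16, -0.04]}, {"claw": 1, "translation": [0, 0.6, -0.65], "rotation": [0, 0, 0]}, {"claw": 1, "translation": [0.9, 0, 0], "rotation": [0, 0, 0]}, {"claw": 1, "translation": [0.9, 0, 0], "rotation": [0, 0, 0]}, {"claw": 1, "translation": [0.9, 0, 0], "rotation": [0, 0, 0]}, {"claw": 1, "translation": [0.9, 0, 0], "rotation": [0, 0, 0]}, {"claw": 1, "translation": [0, 0, 0], "rotation": [0, 0, 0]}]}}

```text
clock: 14.13
ee_pos: [0.6197, 0.0099, 0.1596]
orientation: [-2.26, 0.023, 2.172]
ft_force: [-1.0, -0.4, -0.5]
grip_width: 0.0033
```

```bash
python3 - <<'E'
from h import *
to([.594,.018,.09],[.594,.018,.04],[.626,.018,.04]);fixrot(-.014)
save('wrist','w7');paddles('w7')
E
```

```text
14.13 p [0.6197 0.0099 0.1596] f [-1.  -0.4 -0.5] w 0.0033
R [[0.039, -0.015, -0.999], [-0.005, -1.0, 0.015], [-0.999, 0.005, -0.039]]
[0.594, 0.018, 0.09] shares of 4cm [ 1.71 -0.2   0.71]
[0.594, 0.018, 0.04] shares of 4cm [ 1.25 -0.01  0.05]
[0.626, 0.018, 0.04] shares of 4cm [ 0.03 -0.01 -0.8 ]
rot shares [-0.01 -0.45 -0.06]
w7 0.045 226
  z 0.033 40 x range [10. 12. 15.] y 40.0 col [113. 130. 134.]
  z 0.038 31 x range [13. 14. 18.] y 39.0 col [112. 128. 132.]
  z 0.043 58 x range [15. 17. 23.] y 41.0 col [133. 151. 156.]
  z 0.048 97 x range [18. 21. 23.] y 43.0 col [174. 195. 200.]
w7 -0.045 314
  z 0.033 65 x range [6. 8. 9.] y -47.0 col [113. 131. 136.]
  z 0.038 61 x range [4. 5. 7.] y -47.0 col [112. 131. 136.]
  z 0.043 92 x range [-4.  2.  4.] y -47.0 col [102. 119. 123.]
  z 0.048 96 x range [-4. -1.  1.] y -47.0 col [ 96. 111. 115.]
```

{"op": "step_arm", "data": {"plan": [{"claw": 1, "translation": [0, -0.2, 0.75], "rotation": [0, -0.45, 0]}, {"claw": 1, "translation": [0.8, 0, 0], "rotation": [0, 0, 0]}, {"claw": 1, "translation": [0.8, 0, 0], "rotation": [0, 0, 0]}, {"claw": 1, "translation": [0, 0, 0], "rotation": [0, 0, 0]}]}}

```text
clock: 14.52
ee_pos: [0.6052, 0.0161, 0.1055]
orientation: [-2.247, 0.027, 2.188]
ft_force: [-1.9, 0.1, -0.2]
grip_width: 0.0004
```

```bash
python3 - <<'E'
from h import *
to([.594,.018,.04],[.626,.018,.04]);fixrot(-.014)
E
```

```text
14.52 p [0.6052 0.0161 0.1055] f [-1.9  0.1 -0.2] w 0.0004
R [[0.026, -0.015, -1.0], [-0.009, -1.0, 0.015], [-1.0, 0.009, -0.027]]
[0.594, 0.018, 0.04] shares of 4cm [ 1.63 -0.06  0.32]
[0.626, 0.018, 0.04] shares of 4cm [ 0.02 -0.01 -0.8 ]
rot shares [-0.02 -0.3  -0.1 ]
```

{"op": "step_arm", "data": {"plan": [{"claw": 1, "translation": [0, -0.04, 0.4], "rotation": [0, -0.4, -0.1]}, {"claw": 1, "translation": [0, 0, 0.1], "rotation": [0, -0.1, 0]}, {"claw": 1, "translation": [0.4, 0, 0], "rotation": [0, 0, 0]}, {"claw": 1, "translation": [0.3, 0, 0.03], "rotation": [0, 0, 0]}]}}

```text
clock: 14.85
ee_pos: [0.5963, 0.0165, 0.0889]
orientation: [-2.224, 0.02, 2.208]
ft_force: [-0.6, -0.2, -0.3]
grip_width: 0.0004
```

```bash
python3 - <<'E'
from h import *
to([.594,.018,.04],[.626,.018,.04]);fixrot(-.014)
E
```

```text
14.85 p [0.5963 0.0165 0.0889] f [-0.6 -0.2 -0.3] w 0.0004
R [[0.007, -0.015, -1.0], [-0.004, -1.0, 0.015], [-1.0, 0.004, -0.007]]
[0.594, 0.018, 0.04] shares of 4cm [ 1.22 -0.04  0.07]
[0.626, 0.018, 0.04] shares of 4cm [ 0.01 -0.01 -0.8 ]
rot shares [-0.01 -0.08 -0.04]
```

{"op": "step_arm", "data": {"plan": [{"claw": 1, "translation": [0.4, 0, 0.06], "rotation": [0, -0.08, 0]}, {"claw": 1, "translation": [0.4, 0, 0.06], "rotation": [0, 0, 0]}, {"claw": 1, "translation": [0.35, 0, 0.04], "rotation": [0, 0, 0]}, {"claw": 1, "translation": [0, 0, 0], "rotation": [0, 0, 0]}]}}

```text
clock: 15.18
ee_pos: [0.5992, 0.0151, 0.0486]
orientation: [-2.238, 0.023, 2.196]
ft_force: [-0.1, -0.1, -0.4]
grip_width: 0.0005
```

```bash
python3 - <<'E'
from h import *
to([.594,.018,.04],[.626,.018,.04]);fixrot(-.014)
E
```

```text
15.18 p [0.5992 0.0151 0.0486] f [-0.1 -0.1 -0.4] w 0.0005
R [[0.019, -0.015, -1.0], [-0.007, -1.0, 0.014], [-1.0, 0.007, -0.019]]
[0.594, 0.018, 0.04] shares of 4cm [ 0.21 -0.07  0.14]
[0.626, 0.018, 0.04] shares of 4cm [ 0.02 -0.01 -0.8 ]
rot shares [-0.01 -0.22 -0.07]
```

{"op": "step_arm", "data": {"plan": [{"claw": 1, "translation": [0.22, -0.07, 0.1], "rotation": [0, -0.2, 0]}, {"claw": 1, "translation": [0.03, 0, -0.15], "rotation": [0, 0, 0]}, {"claw": 1, "translation": [0.01, 0, -0.2], "rotation": [0, 0, 0]}, {"claw": 1, "translation": [0.01, 0, -0.2], "rotation": [0, 0, 0]}, {"claw": 1, "translation": [0.01, 0, -0.15], "rotation": [0, 0, 0]}]}}

```text
clock: 15.6
ee_pos: [0.6272, 0.0176, 0.0416]
orientation: [-2.221, 0.024, 2.215]
ft_force: [-1.4, -0.0, 0.0]
grip_width: 0.0007
```

{"op": "step_arm", "data": {"plan": [{"claw": 1, "translation": [0.01, 0, -0.12], "rotation": [0, 0, 0]}]}}

```text
clock: 15.68
ee_pos: [0.6284, 0.0176, 0.0411]
orientation: [-2.21, 0.022, 2.228]
ft_force: [-15.5, -2.8, 10.5]
grip_width: 0.0006
```

The stop is felt (-15 N). Next: back off, rise straight out, retreat and check.

{"op": "step_arm", "data": {"plan": [{"claw": 1, "translation": [0, 0, 0.4], "rotation": [0, 0, 0]}, {"claw": 1, "translation": [-0.6, 0, 0.1], "rotation": [0, 0, 0]}, {"claw": 1, "translation": [-1, 0, 0], "rotation": [0, 0, 0]}, {"claw": 1, "translation": [-1, 0, 0], "rotation": [0, 0, 0]}, {"claw": 1, "translation": [-1, 0, 0.5], "rotation": [0, 0, 0]}, {"claw": 1, "translation": [-1, 0, 1], "rotation": [0, 0, 0]}, {"claw": 1, "translation": [-0.5, 0, 1], "rotation": [0, 0, 0]}, {"claw": 1, "translation": [0, 0, 0], "rotation": [0, 0, 0]}]}}

```text
clock: 16.35
ee_pos: [0.5284, 0.0192, 0.2413]
orientation: [-2.226, 0.025, 2.213]
ft_force: [-1.2, -0.4, -0.6]
grip_width: 0.0002
```

```bash
python3 - <<'E'
from h import *
to()
save('wrist','w8');save('side','sd6');save('scene','sc6');paddles('w8')
P,H,im=cloud('sd6'); m=(H[:,2]>.1)&(H[:,2]<.24)&(H[:,0]>.06)&(H[:,0]<.16)&(abs(H[:,1])<.1)
h=H[m];print('cover slope',np.polyfit(h[:,2],h[:,0],1),m.sum())
g=(H[:,2]>.078)&(H[:,2]<.11)&(abs(H[:,0]+.114)<.02)&(abs(H[:,1]-.17)<.05); print('guard grip y',g.sum(),np.median(H[g],0).round(3))
P,H,im=cloud('sc6'); k=(np.linalg.norm(P-[.5235,-.2685,.083],axis=1)<.02); print('ball',k.sum(),np.median(P[k],0).round(3))
# bystander shift: changed pixels in side view, away from box/arm
for a,b in(('sc','sc6'),('sd','sd6')):
    A,B=np.load(f'pics/{a}.npz')['d'],np.load(f'pics/{b}.npz')['d']; m=((abs(A-B)>.012)&(A>0)&(B>0)).astype(np.uint8)
    n,l,s,c=cv2.connectedComponentsWithStats(cv2.morphologyEx(m,cv2.MORPH_OPEN,np.ones((2,2),np.uint8)))
    print(a,[s[i].tolist() for i in range(1,n) if s[i,4]>12])
E
```

```text
16.35 p [0.5284 0.0192 0.2413] f [-1.2 -0.4 -0.6] w 0.0002
R [[0.006, -0.013, -1.0], [-0.01, -1.0, 0.013], [-1.0, 0.01, -0.006]]
w8 0.045 232
  z 0.033 49 x range [10. 11. 14.] y 43.0 col [134. 154. 159.]
  z 0.038 48 x range [12. 14. 17.] y 41.0 col [134. 154. 159.]
  z 0.043 56 x range [15. 16. 23.] y 42.0 col [151. 171. 176.]
  z 0.048 79 x range [18. 20. 22.] y 43.0 col [192. 213. 217.]
w8 -0.045 223
  z 0.033 42 x range [10. 11. 13.] y -47.0 col [ 90. 103. 107.]
  z 0.038 48 x range [13. 14. 16.] y -48.0 col [ 90. 103. 107.]
  z 0.043 76 x range [16. 18. 24.] y -47.0 col [115. 131. 137.]
  z 0.048 57 x range [19. 21. 24.] y -47.0 col [129. 148. 154.]
cover slope [0.33845582 0.04845594] 2405
guard grip y 78 [-0.115  0.173  0.1  ]
ball 85 [ 0.531 -0.266  0.09 ]
sc [[69, 0, 73, 116, 3877], [226, 0, 179, 171, 12725], [356, 0, 64, 63, 2442], [412, 0, 7, 4, 21], [421, 0, 20, 9, 72], [438, 0, 4, 4, 13], [498, 0, 6, 3, 15], [512, 3, 7, 5, 21], [419, 4, 7, 6, 22], [414, 6, 5, 5, 16], [494, 7, 10, 5, 28], [505, 7, 7, 9, 36], [46, 8, 5, 6, 18], [425, 8, 6, 6, 18], [513, 8, 9, 10, 38], [358
[... 1095 characters left out ...]
109, 11, 6, 22], [66, 115, 9, 8, 24], [59, 116, 5, 10, 22], [354, 122, 9, 6, 26], [365, 123, 11, 6, 39], [384, 125, 7, 5, 17], [392, 125, 9, 6, 30], [402, 124, 6, 5, 19], [430, 127, 13, 5, 40], [487, 131, 9, 6, 23], [550, 135, 3, 5, 15], [189, 195, 10, 26, 130], [176, 208, 13, 15, 104], [249, 214, 96, 66, 2493], [354, 221, 51, 31, 984], [270, 244, 45, 33, 1154]]
sd [[203, 0, 357, 377, 65215], [177, 5, 5, 5, 13], [177, 17, 5, 5, 13], [192, 38, 9, 6, 24], [194, 52, 6, 6, 14], [180, 64, 4, 5, 15], [155, 151, 57, 47, 888], [299, 150, 11, 20, 97], [313, 158, 13, 13, 80], [162, 167, 40, 54, 1174], [147, 184, 32, 49, 576], [182, 196, 67, 57, 1863], [233, 216, 34, 48, 862], [192, 263, 42, 55, 1071]]
```

All checks are consistent: both paddles lean alike, the cover stays at 1.90 rad, the guard is at about 0.17 m and the isolator is over. Only the job's parts changed on the bench, so I'm handing in.

```bash
python3 -c "
from cell import r
print(r.close_job())"
```

```text
the job is handed in; nothing more can be done
None
```

The job is done in the order asked and handed in at about 16.5 s of the 51 s allowed.

1. **Isolator:** I pushed the lever over until it met its stop. The ball moved about 67 mm, ending at z 0.083.
2. **Guard:** I slid it along the track until the force jumped to about 28 N. The grip then measured about 0.17 m aside, at its stop.
3. **Cover:** I gripped the tongue by its sides, carried it past upright and let go once it touched the rest. It leans there on its own at about 1.90 rad and was unchanged in the last check.
4. **Cut-out:** the tripped lever was the one on the robot's right. I pushed it over to its stop, and its tip is now at x ≈ 21 mm, matching its neighbour at about 20 mm, which did not move.

**Last checks:** comparing depth images from before and after, the only changes I attribute to things on the bench were the isolator, guard and cover. The rest was the arm moving and background noise. The final check was by depth measurement only, because I had used all twelve pictures.

**Disagreements:**
- The fixed cameras put the box about 2.5 mm further to the robot's left than the wrist camera did. I trusted the wrist camera, after checking it against the fingers in view.
- The first grip on the tongue was too near the fingertips, so I redid it lower before lifting.

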